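# Battery change on the timing tester

### The arm

A 6-joint arm with a two-finger parallel gripper is mounted at the origin on the work surface. World frame = base frame: x ahead of the robot, y to its left, z up, the work surface at z = 0. Lengths are in m, angles in rad, forces in N, time in s.
With the tool pointing down it reaches from about 0.3 to 0.75 m from the base axis. Payload 8.5 kg.
Tool frame: the origin (TCP) lies between the finger pads; the fingertips stand 17 mm ahead of it and the grasp point (between the pads) lies 2 mm behind it; z points along the fingers, y is the direction in which the jaws open and shut (so a half turn about z gives the same grasp; the last joint's range is limited). The gripper opens to 85 mm and grips with 20 to 120 N. Pads are 22 mm wide; open, the fingers measure 114 mm over their backs; the gripper's body (76 mm by 85 mm) begins 54 mm behind the grasp point. The pads swing forward as they close: fully open they stand 13 mm farther back than shut.
Start: joints at [1.063, 0.381, 1.297, -0, 1.464, -0.215], TCP at [0.159, 0.527, 0.248] pointing down, gripper open.
Joint ranges: [-3.11, 3.11], [-0.89, 2.33], [0.22, 2.48], [-1.42, 4.56], [0.17, 2.85], [-2.88, 2.88]. Speed limits (rad/s): [2.39, 2.39, 3.14, 3.14, 3.14, 3.14].

### API

Orientations are given as [roll, pitch, yaw] about the fixed x, y, z axes, in that order (R = Rz(yaw) Ry(pitch) Rx(roll)).
In Python, from rig import observe, cams, ticket gives the robot as it stands.
- The arm moves only by the shell command python3 -m jog 'ROWS' [FORCE]. ROWS is JSON, a list that holds one entry, the list of rows, each a list of 7 numbers: the shift along the world's x, y, z in mm, then the turn, a rotation vector about the world's x, y, z in degrees, then the opening, from 0 (shut) to 1 (fully open). In form: [[[tx, ty, tz, ax, ay, az, gripper], ...]]. A call has 1 to 10 rows; each row shifts and turns the pose as measured when the row begins; what a row does not reach is not made up. A row lasts 1/8 s, in which the tool goes at most 62.5 mm and 10.7 degrees, less where a joint would pass 70% of its speed; a pose out of reach is approached as far as the arm can. A call is refused whole if a number of a shift passes 62.5 or a number of a turn 10.7, either way. A call with a gripper value outside its range is refused whole. The fingers move at their own pace and stop on an object; FORCE is the grip in N (left out, the last holds). Time passes only in rows, so rows that do not move let the fingers close. It gives the time, the measured TCP pose, the force and the opening at its end, in the units of the state.
- observe(): the state, without advancing time (a new reading comes with each control period).
- cams.grab_frame(name): name is "scene" or "top"; returns the picture (480x640x3 uint8, red, green, blue); there is no depth.
- cams.get_calibration(name): a dict with "mtx" (3x3 intrinsics, pixels), "camera_from_world" (4x4, takes a point from world to camera coordinates). Camera axes: x right, y down, z forward; pixel columns grow to the right and rows downward; lengths in m; the calibration is good to about 2 mm. A picture is of the moment at which its call begins. get_calibration takes no time and is no camera call.
- ticket.sign_off(): hands the job in, once; it reports no verdict.
Trained networks look in the newest picture that a camera, given by its name, has taken for a name from the list of things; names that differ only in an ending like _2 or _b are one class to them, and where a whole thing is asked for, a point or a joint stands for the part that bears it (a point fixed in the world has none). Each returns a list of dicts, best first, with "conf" (0 to 1); they miss things now and then, are a little off and sometimes report something else, mostly with a low value. They report only what shows in the picture. A call takes as long as a camera call. They do not tell look-alikes from the thing itself.
- cams.find_in(camera, query): "at" ([x, y, z] in m, in world coordinates, good to about 4 mm: the middle of the surface that is visible of it).
- cams.spot_point(camera, query): "at" ([x, y, z] in m, in world coordinates, good to about 4 mm: a listed point, or the origin of a listed thing).
The state is a dict: "time_s": time; "qpos": joint angles; "qd": joint speeds; "effort": joint torques, N m; "tcp_pos": TCP position; "ee_rot": TCP orientation; "ft_force": force on the tool from outside, world axes, zero at the start; "torque": the same for the moment, N m; "grip_width": opening from 0.0 (shut) to 1.0 (fully open).
Only numpy, scipy, OpenCV 4.12 (cv2) and the standard library are available. Lean on these libraries where they do the work, as an engineer would, in place of code of your own. Each camera call takes 0.05 s, during which the arm holds its last target. There are 200 camera calls.

### The job

Finish the battery change on the timing tester: push every dead battery block through the sprung flap of the return box, and plug each fresh square pack fully home into a socket of the tester's well (either socket). Then shut the tester's cover and only after that push the center pins of all four of its rivets flush. Leave the other things on the bench where they are.

Things in the scene. Friction and masses are not known exactly. Their poses are not given: they have to be found in the camera images.
- tester: white bench timing tester, fixed; a housing 180 x 170 mm, 75 mm high, with an open battery well (100 x 112 mm, origin below its centre, at table level). Its x axis points away from the robot towards the cover hinge (give or take its yaw), z up. The well's floor is 22 mm above the table, and the walls round it rise to 75 mm. On the near side of the well is a 45 mm strip with a readout and two knobs
- socket_a (a point): centre of the mouth of the left (+y) square socket in the well's floor, 22 mm above the table: hole 23 x 23 mm, 16 mm deep, chamfered mouth, sides parallel to the tester's axes
- socket_b (a point): the right (-y) socket, the same, 56 mm from the other. Any pack fits either socket, at any quarter turn
- cover (a joint): angle in rad of the tester's grey cover (142 x 166 x 5 mm, 120 g), hinged along the far (+x) side of the well; 0 = shut, lying level on the housing; 1.57 = standing upright; it starts between 1.6 and 1.85 and stays wherever it is left (hinge friction 0.13 N m, so 1 to 2 N at its free edge moves it). An unseated pack stops it from shutting
- cover_hinge (a point): middle of the hinge line (along the tester's y), 76.5 mm above the table, 70 mm along +x from the middle of the well; the cover's underside lies on this line; the axes turn with the cover: shut, they are the tester's axes; the free edge lies 142 mm along -x, +z is the outer (upper) face
- pin0 (a joint): how far in m the centre pin of push rivet 0 (cover's free-edge corner at +y) is pushed into its flange; 0 = 8 mm proud (starts at 0 to 0.0015), 0.008 = flush; a stiff friction fit of about 6 N that stays where it is left. Pin: white, 13 mm diameter, 124 mm from the hinge line and 70 mm to the side of the cover's middle; its black flange disc (24 mm) stands 3 mm above the cover, so with the cover shut a flush pin's top is 85 mm above the table
- pin1 (a joint): how far in m the centre pin of push rivet 1 (cover's free-edge corner at -y) is pushed into its flange; 0 = 8 mm proud (starts at 0 to 0.0015), 0.008 = flush; a stiff friction fit of about 6 N that stays where it is left. Pin: white, 13 mm diameter, 124 mm from the hinge line and 70 mm to the side of the cover's middle; its black flange disc (24 mm) stands 3 mm above the cover, so with the cover shut a flush pin's top is 85 mm above the table
- pin2 (a joint): how far in m the centre pin of push rivet 2 (cover's side at +y, half-way to the hinge) is pushed into its flange; 0 = 8 mm proud (starts at 0 to 0.0015), 0.008 = flush; a stiff friction fit of about 6 N that stays where it is left. Pin: white, 13 mm diameter, 50 mm from the hinge line and 70 mm to the side of the cover's middle; its black flange disc (24 mm) stands 3 mm above the cover, so with the cover shut a flush pin's top is 85 mm above the table
- pin3 (a joint): how far in m the centre pin of push rivet 3 (cover's side at -y, half-way to the hinge) is pushed into its flange; 0 = 8 mm proud (starts at 0 to 0.0015), 0.008 = flush; a stiff friction fit of about 6 N that stays where it is left. Pin: white, 13 mm diameter, 50 mm from the hinge line and 70 mm to the side of the cover's middle; its black flange disc (24 mm) stands 3 mm above the cover, so with the cover shut a flush pin's top is 85 mm above the table
- return_box: grey battery return box, fixed, 150 x 150 mm, 160 mm high, 4 mm walls, origin at the centre of its underside, z up; x points away from the robot (give or take its yaw). In the middle of its top, 160 mm above the table, is an opening 80 mm along its x, 92 mm along its y, filled by the flap
- flap (a joint): angle in rad of the smooth, slippery aluminium flap (75 x 88 mm) in the top of the return box, flush with the top; hinged along the opening's +x side, 38 mm from its centre; the free edge swings down into the box: 0 = shut, 1.5 = fully down (hanging). A spring (0.036 N m shut, 0.06 N m at 1.2 rad) shuts it and carries a battery's weight, so the battery must be pushed through
- cell0_center (a point): centre of dead battery block 0: a dark rectangular block with a brass band, 48 x 26 x 17 mm along its x, y, z, 45 g, lying flat on the bench; may be absent
- cell1_center (a point): centre of dead battery block 1: a dark rectangular block with a brass band, 48 x 26 x 17 mm along its x, y, z, 45 g, lying flat on the bench; may be absent
- cell2_center (a point): centre of dead battery block 2: a dark rectangular block with a brass band, 48 x 26 x 17 mm along its x, y, z, 45 g, lying flat on the bench; may be absent
- cell3_center (a point): centre of dead battery block 3: a dark rectangular block with a brass band, 48 x 26 x 17 mm along its x, y, z, 45 g, lying flat on the bench; may be absent
- pack0_center (a point): point half-way up fresh battery pack 0, 29 mm above its foot: a grey square body 36 x 36 mm, 44 mm tall (its top 29 mm above this point, its underside 15 mm below) over a centred black plug foot 20 x 20 mm, 14 mm long; 90 g; stands upright on its foot, sides along its x and y; may be absent
- pack1_center (a point): point half-way up fresh battery pack 1, 29 mm above its foot: a grey square body 36 x 36 mm, 44 mm tall (its top 29 mm above this point, its underside 15 mm below) over a centred black plug foot 20 x 20 mm, 14 mm long; 90 g; stands upright on its foot, sides along its x and y; may be absent
- loupe: black eye loupe, 26 mm across, on the mat among the batteries; leave alone
- movement_ring: aluminium movement ring, 28 mm across, on the mat among the batteries; leave alone
- tin_dish: shallow steel dish near the robot; leave alone
- tweezers: steel tweezers lying near the robot; leave alone
Things that resemble listed ones, but are neither listed nor needed, are in the scene too. Leave any yellow look-alike of the part that bears pack0_center alone.

How it is judged:
By the outcome, as a careful person would: the job done as asked, in the order asked, and still so for the second after the job is handed in, with the robot touching nothing.
Of cell0, cell1, cell2, cell3 only 2 to 4 are there at a start; the rules pass over those that are not, and their reading is None.
Of pack0, pack1 only 1 to 2 are there at a start; the rules pass over those that are not, and their reading is None.
At some moment in a run one of cell0, cell1, cell2, cell3 may be knocked a few centimetres aside while the robot is not near it.
It also fails if it takes over 210 s, if anything falls off the work surface, if the arm or the gripper's body presses on something with over 40 N, if the wrist force passes 120 N, or if a joint passes its speed limit or range.

## Working session

There is one attempt and no reset: what is moved stays moved. The work goes in short steps, Python scripts to look and compute and a shell command to move; the robot and the scene stay as the last step left them, time stands still between calls to the robot, and variables do not carry over. Pictures are saved under pics/ and viewed, about 12 in all and at most 16, crops included, and the job is handed in when it is done.

```bash
ls; mkdir -p pics; python3 - <<'E'
from rig import observe,cams
import cv2
for n in("scene","top"):
    im=cams.grab_frame(n); cv2.imwrite(f"pics/{n}0.png",im[:,:,::-1])
    for q in("cell0_center","pack0_center","socket_a","socket_b","cover_hinge","return_box","tester","loupe","movement_ring"):
        print(n,q,[( [round(v,3) for v in d["at"]],round(d["conf"],2)) for d in cams.spot_point(n,q)])
print(observe())
E
```

```text
pics
scene cell0_center [([0.604, -0.335, 0.007], 0.83)]
scene pack0_center [([0.606, -0.22, 0.032], 0.81), ([0.529, -0.235, 0.026], 0.6)]
scene socket_a [([0.559, -0.041, 0.021], 0.95), ([0.546, 0.013, 0.021], 0.88)]
scene socket_b [([0.559, -0.041, 0.021], 0.95), ([0.546, 0.013, 0.021], 0.88)]
scene cover_hinge [([0.625, -0.003, 0.08], 0.7)]
scene return_box [([0.523, 0.292, 0.001], 0.62)]
scene tester [([0.558, -0.011, 0.002], 0.75)]
scene loupe [([0.475, -0.286, 0.001], 0.58)]
scene movement_ring [([0.567, -0.285, -0.001], 0.41)]
top cell0_center [([0.603, -0.33, 0.009], 0.96)]
top pack0_center [([0.525, -0.237, 0.028], 0.93), ([0.609, -0.221, 0.026], 0.61)]
top socket_a [([0.547, 0.015, 0.022], 0.77), ([0.561, -0.038, 0.026], 0.75), ([0.332, 0.258, -0.0], 0.67), ([0.565, -0.283, -0.005], 0.27)]
top socket_b [([0.547, 0.015, 0.022], 0.77), ([0.561, -0.038, 0.026], 0.75), ([0.332, 0.258, -0.0], 0.67), ([0.565, -0.283, -0.005], 0.27)]
top cover_hinge [([0.625, -0.002, 0.078], 0.8)]
top return_box [([0.522, 0.296, 0.002], 0.58)]
top tester [([0.555, -0.014, -0.002], 0.91)]
top loupe [([0.473, -0.287, -0.002], 0.74), ([0.563, -0.285, -0.008], 0.59)]
top movement_ring [([0.565, -0.284, -0.004], 0.43)]
{'time_s': 1.0, 'qpos': array([ 1.06269295e+00,  3.80595937e-01,  1.29739009e+00,  2.08726060e-06,
        1.46362041e+00, -2.15320693e-01]), 'qd': array([ 9.87959968e-05, -3.40881966e-04, -2.07080153e-04, -9.90420845e-04,
       -4.11539728e-04, -7.10336166e-04]), 'effort': array([ 1.77805257e-03, -4.48323011e+01, -2.31468809e+01, -6.25454913e-05,
        4.82350315e-04,  3.44797240e-05]), 'tcp_pos': array([0.15874276, 0.52657346, 0.24832793]), 'ee_rot': array([-3.14157963e+00, -4.97288112e-06,  2.84880975e+00]), 'ft_force': array([-0.0252945 , -0.31153652,  0.58841644]), 'torque': array([ 0.04982425, -0.01813246,  0.05721792]), 'grip_width': 1.0024047873014121}
```

View pics/scene0.png

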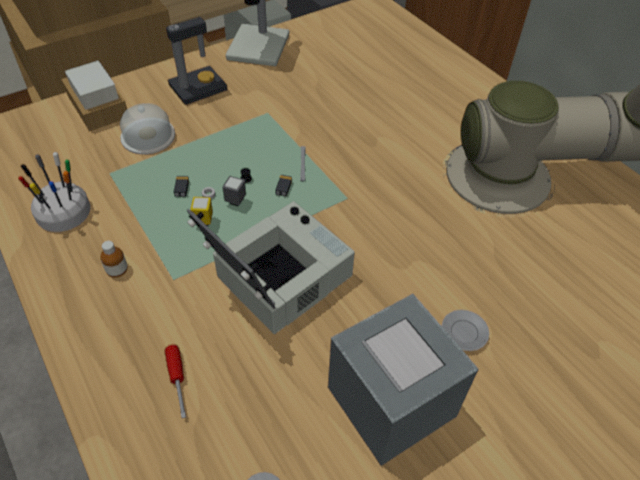

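View pics/top0.png

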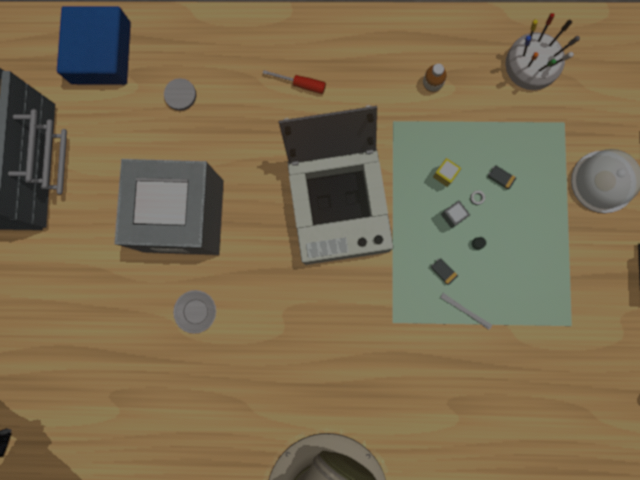

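Top view: the dead cells are at px (502,177) and (444,271). The grey pack is at (455,213), with a yellow look-alike at (447,171) to leave alone. The loupe (479,243) and ring (477,198) are distractors. Next I'll take a close crop and measure orientations.

```bash
cat > h.py <<'E'
import numpy as np, cv2
from rig import observe,cams
def w2p(n,P):
    c=cams.get_calibration(n); T=c["camera_from_world"]; P=np.atleast_2d(P)
    q=(T[:3,:3]@P.T).T+T[:3,3]; q=(c["mtx"]@q.T).T; return q[:,:2]/q[:,2:]
def p2w(n,px,z):
    c=cams.get_calibration(n); T=c["camera_from_world"]; R=T[:3,:3]; o=-R.T@T[:3,3]
    out=[]
    for u,v in np.atleast_2d(px):
        d=R.T@np.linalg.inv(c["mtx"])@np.array([u,v,1.]); out.append(o+d*(z-o[2])/d[2])
    return np.array(out)
def crop(n,x0,y0,x1,y1,name,s=4,im=None):
    im=cams.grab_frame(n) if im is None else im
    cv2.imwrite(f"pics/{name}.png",cv2.resize(im[y0:y1,x0:x1,::-1],None,fx=s,fy=s,interpolation=cv2.INTER_CUBIC)); return im
def st():
    o=observe(); print("t",round(o["time_s"],2),"tcp",o["tcp_pos"].round(4),"rpy",np.degrees(o["ee_rot"]).round(1),"F",o["ft_force"].round(1),"g",round(o["grip_width"],3))
E
python3 - <<'E'
from h import *
im=crop("top",395,130,545,310,"c1",s=3)
im2=im[100:270,110:395]
a=cv2.resize(im[130:310,395:545,::-1],None,fx=3.3,fy=3.3,interpolation=cv2.INTER_CUBIC)
b=cv2.resize(im[100:270,275:395,::-1],None,fx=3.3,fy=3.3,interpolation=cv2.INTER_CUBIC)
H=max(a.shape[0],b.shape[0]); pad=lambda i:cv2.copyMakeBorder(i,0,H-i.shape[0],0,0,cv2.BORDER_CONSTANT)
o=np.hstack([pad(a[:,:400]),pad(b[:,:396])]);cv2.imwrite("pics/c2.png",o[:600])
# mat objects: dark / non-green
mat=im[125:320,396:565].astype(int)
green=np.median(mat.reshape(-1,3),0); print(green)
m=(np.abs(mat-green).max(2)>38).astype(np.uint8)
n,l,s,c=cv2.connectedComponentsWithStats(m)
for i in range(1,n):
    if s[i,4]<30: continue
    pts=np.argwhere(l==i)[:,::-1]+[396,125]
    r=cv2.minAreaRect(pts.astype(np.float32))
    bx=p2w("top",cv2.boxPoints(r),0.015); d=bx[1]-bx[0]; e=bx[2]-bx[1]
    L=d if np.hypot(*d[:2])>np.hypot(*e[:2]) else e
    print(np.round(r[0],1),s[i,4],"w",p2w("top",r[0],0.015)[0][:2].round(4),"dims",np.linalg.norm(d).round(3),np.linalg.norm(e).round(3),"longyaw",np.degrees(np.arctan2(L[1],L[0])).round(1))
E
```

```text
[117. 135. 117.]
[442.5 174.6] 416 w [ 0.6081 -0.216 ] dims 0.065 0.044 longyaw -34.8
[500.8 177.4] 411 w [ 0.6039 -0.3288] dims 0.032 0.05 longyaw -123.2
[450.7 216.5] 363 w [ 0.5255 -0.2311] dims 0.065 0.038 longyaw -53.7
[477. 243.] 174 w [ 0.4747 -0.281 ] dims 0.031 0.023 longyaw -89.2
[442.8 271.3] 402 w [ 0.4194 -0.2151] dims 0.029 0.051 longyaw -135.0
```

View pics/c2.png

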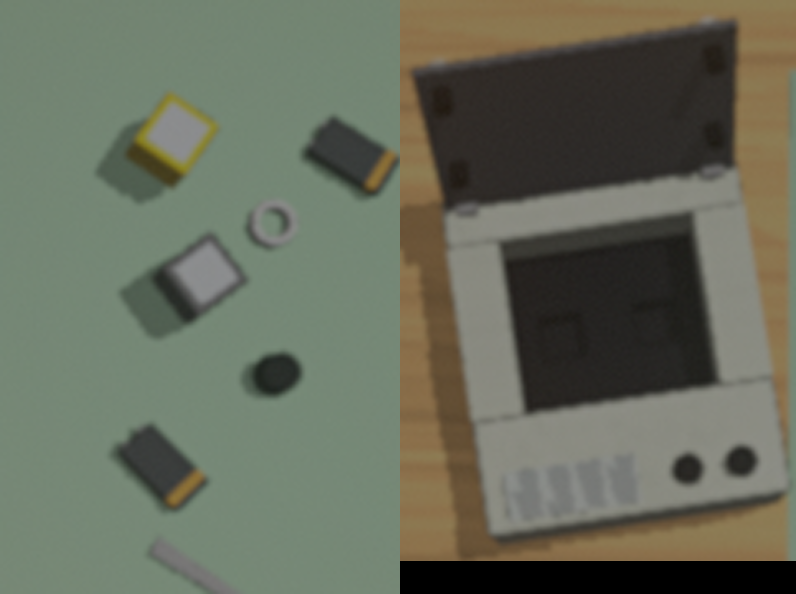

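The crop confirms two dead cells, one grey pack and the yellow decoy. Both sockets are visible, and the cover is open. I'll work out the tester and box poses from corner pixels.

```bash
python3 - <<'E'
from h import *
f=lambda a:[(275+(x-400)/3.3,100+y/3.3) for x,y in a]
g=lambda a:[(395+x/3.3,130+y/3.3) for x,y in a]
def fit(name,px,z,order):
    P=p2w("top",px,z)[:,:2]; c=P.mean(0)
    # order: model coords
    M=np.array(order,float);M-=M.mean(0);D=P-c
    a=np.arctan2((M[:,0]*D[:,1]-M[:,1]*D[:,0]).sum(),(M*D).sum())
    print(name,"c",c.round(4),"yaw",np.degrees(a).round(1),"edges",[np.linalg.norm(P[i]-P[i-1]).round(3) for i in range(len(P))])
sq=lambda a,b:[(a,b),(a,-b),(-a,-b),(-a,b)]  # TL,TR,BR,BL
fit("well",f([(502,242),(693,213),(718,382),(527,413)]),.075,sq(.05,.056))
fit("sock",f([(560,335),(655,320)]),.022,[(0,.028),(0,-.028)])
fit("pack",g([(158,272),(210,235),(247,280),(195,318)]),.058,sq(.018,.018))
fit("boxtop",[(121,160.5),(207,163),(203,247),(117,245)],.16,sq(.075,.075))
fit("flap",[(136,180),(187,180),(185,224),(135,224)],.16,sq(.0375,.044))
fit("cellA",g([(333,118),(395,152),(368,190),(305,152)]),.017,[(-.013,.024),(-.013,-.024),(.013,-.024),(.013,.024)])
fit("cellB",g([(150,425),(207,482),(172,508),(118,452)]),.017,[(-.013,.024),(-.013,-.024),(.013,-.024),(.013,.024)])
im=cams.grab_frame("top")
hs=cv2.cvtColor(im[150:260,105:230],cv2.COLOR_RGB2GRAY)
m=(hs>150).astype(np.uint8); n,l,s,c=cv2.connectedComponentsWithStats(m); i=1+s[1:,4].argmax()
r=cv2.minAreaRect((np.argwhere(l==i)[:,::-1]+[105,150]).astype(np.float32)); print(r,p2w("top",r[0],.16),p2w("top",cv2.boxPoints(r),.16)[:,:2].round(3))
E
python3 -m jog '[[[50,-35,10,0,0,-10,0.45],[50,-35,10,0,0,-10,0.45],[50,-40,0,0,0,-10,0.45],[50,-60,0,0,0,-10,0.45],[40,-60,0,0,0,-10,0.45],[10,-60,0,0,0,-10,0.45],[10,-60,0,0,0,-10,0.45],[0,-60,0,0,0,-10,0.45],[0,-60,0,0,0,-10,0.45],[0,-60,0,0,0,-10,0.45]]]'
```

```text
well c [ 0.5548 -0.0141] yaw 9.4 edges [np.float64(0.099), np.float64(0.109), np.float64(0.098), np.float64(0.108)]
sock c [ 0.5556 -0.0124] yaw 9.8 edges [np.float64(0.057), np.float64(0.057)]
pack c [ 0.5243 -0.2341] yaw 37.5 edges [np.float64(0.033), np.float64(0.037), np.float64(0.033), np.float64(0.037)]
boxtop c [0.5193 0.2899] yaw -0.3 edges [np.float64(0.148), np.float64(0.151), np.float64(0.147), np.float64(0.148)]
flap c [0.5221 0.2921] yaw 0.8 edges [np.float64(0.077), np.float64(0.089), np.float64(0.077), np.float64(0.087)]
cellA c [ 0.6055 -0.329 ] yaw -26.9 edges [np.float64(0.027), np.float64(0.041), np.float64(0.028), np.float64(0.043)]
cellB c [ 0.4189 -0.2171] yaw -43.1 edges [np.float64(0.024), np.float64(0.046), np.float64(0.025), np.float64(0.044)]
time_s: 2.35
tcp_pos: [0.4042, 0.008, 0.2688]
ee_rot: [3.137, -0.001, 1.054]
ft_force: [0.9, 0.3, -0.3]
grip_width: 0.448Traceback (most recent call last):
  File "<stdin>", line 20, in <module>
ValueError: attempt to get argmax of an empty sequence
```

```bash
python3 -m jog '[[[5,-60,-40,0,0,-7,0.45],[5,-60,-40,0,0,-7,0.45],[5,-60,-50,0,0,0,0.45],[0,-45,-45,0,0,0,0.45],[0,0,0,0,0,0,0.45],[0,0,0,0,0,0,0.45]]]'; python3 - <<'E'
from h import *
st(); im=crop("scene",200,120,360,240,"c3",s=4)
print(cams.spot_point("scene","cell0_center"),cams.spot_point("top","cell0_center") if cams.grab_frame("top") is not None else 0)
E
```

```text
time_s: 3.1
tcp_pos: [0.4166, -0.1927, 0.1164]
ee_rot: [3.129, -0.003, 0.793]
ft_force: [0.0, 0.1, 0.2]
grip_width: 0.445
t 3.1 tcp [ 0.4166 -0.1927  0.1164] rpy [179.3  -0.2  45.4] F [0.  0.1 0.2] g 0.445
[{'at': [0.603, -0.3306, 0.0101], 'conf': 0.8}, {'at': [0.5465, 0.0116, 0.0226], 'conf': 0.33}] [{'at': [0.6052, -0.3315, 0.0072], 'conf': 0.66}]
```

View pics/c3.png

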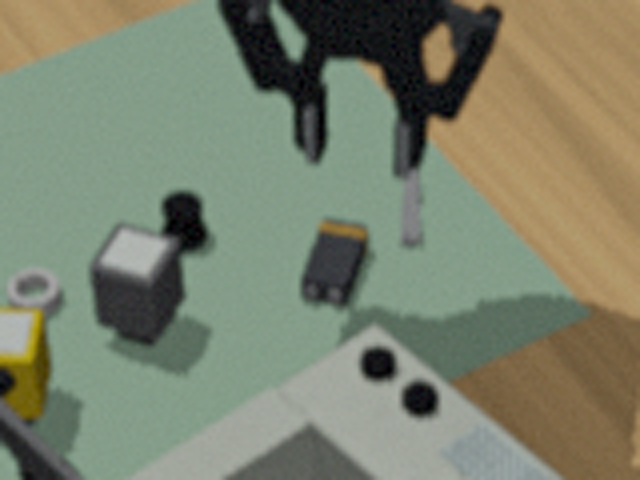

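```bash
python3 - <<'E'
from h import *
print(p2w("scene",[(200+337/4,120+262/4)],.012))
E
python3 -m jog '[[[2,-24,-20,0.7,0,0.6,0.45],[0,0,-20,0,0,0,0.45],[0,0,-20,0,0,0,0.45],[0,0,-15,0,0,0,0.45],[0,0,-10,0,0,0,0.45],[0,0,0,0,0,0,0.45]]]'
```

```text
[[ 0.42142261 -0.21268356  0.012     ]]
time_s: 4.05
tcp_pos: [0.4218, -0.2145, 0.0342]
ee_rot: [3.126, -0.013, 0.812]
ft_force: [0.3, 0.8, -0.3]
grip_width: 0.449
```

```bash
cat >> h.py <<'E'
def fix(yaw=None):
    from scipy.spatial.transform import Rotation as R
    o=observe(); r=R.from_euler("xyz",o["ee_rot"])
    t=R.from_euler("xyz",[180,0,np.degrees(o["ee_rot"][2]) if yaw is None else yaw],degrees=True)
    print("turn needed deg",np.degrees((t*r.inv()).as_rotvec()).round(1))
E
python3 -m jog '[[[-1,0,-8,0,0,0,0.45],[0,0,-5,0,0,0,0.45],[0,0,0,0,0,0,0.2],[0,0,0,0,0,0,0.1],[0,0,0,0,0,0,0.1],[0,0,0,0,0,0,0.1]]]' 40; python3 -c "from h import *;fix()"
```

```text
time_s: 4.8
tcp_pos: [0.4214, -0.2148, 0.0219]
ee_rot: [3.123, -0.013, 0.813]
ft_force: [0.1, 0.6, -0.2]
grip_width: 0.294
turn needed deg [0.2 1.3 0. ]
```

```bash
python3 -m jog '[[[0,0,40,0,1.3,0,0.1],[0,0,55,0,0,-5,0.1],[0,30,60,0,0,-5,0.1],[5,50,50,0,0,-5,0.1],[5,60,30,0,0,-5,0.1],[10,60,0,0,0,-5,0.1],[10,60,0,0,0,-5,0.1],[15,60,0,0,0,-5,0.1],[15,60,0,0,0,-5,0.1],[15,60,0,0,0,-5,0.1]]]'; python3 -c "from h import *;fix(0)"
```

```text
time_s: 6.05
tcp_pos: [0.4932, 0.2184, 0.2515]
ee_rot: [3.14, -0.005, -0.007]
ft_force: [1.1, 0.0, -1.3]
grip_width: 0.292
turn needed deg [0.1 0.3 0.4]
```

```bash
python3 -m jog '[[[10,40,0,0,0.3,0.4,0.1],[7,32,-10,0,0,0,0.1],[0,0,-20,0,0,0,0.1],[0,0,0,0,0,0,0.1]]]'; python3 - <<'E'
from h import *
st(); fix(0)
E
```

```text
time_s: 6.55
tcp_pos: [0.5097, 0.2972, 0.2195]
ee_rot: [3.14, 0.002, 0.005]
ft_force: [-0.3, -0.3, -0.5]
grip_width: 0.294
t 6.55 tcp [0.5097 0.2972 0.2195] rpy [1.799e+02 1.000e-01 3.000e-01] F [-0.3 -0.3 -0.5] g 0.294
turn needed deg [ 0.1 -0.1 -0.3]
```

```bash
python3 -m jog '[[[0,-5,-20,0,0,0,0.1],[0,-1,-15,0,0,0,0.1],[0,0,-12,0,0,0,0.1],[0,0,-12,0,0,0,0.1],[0,0,-12,0,0,0,0.1],[0,0,-8,0,0,0,0.1]]]'; python3 - <<'E'
from h import *
st(); a=crop("scene",310,220,500,360,"c4",s=4)
E
```

```text
time_s: 7.3
tcp_pos: [0.5109, 0.2909, 0.1409]
ee_rot: [-3.141, -0.004, 0.004]
ft_force: [-0.8, 0.5, 1.7]
grip_width: 0.293
t 7.3 tcp [0.5109 0.2909 0.1409] rpy [-180.    -0.2    0.2] F [-0.8  0.5  1.7] g 0.293
```

View pics/c4.png

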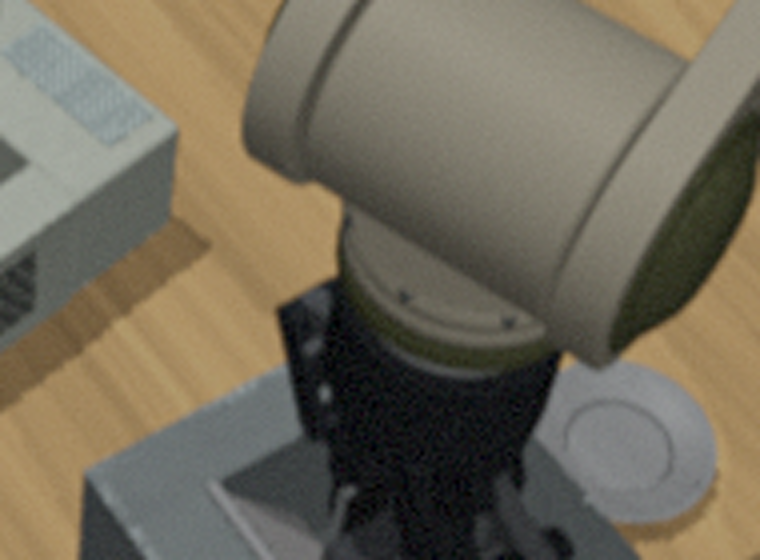

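The fingers are in the opening and the flap is swung down (crop (250,500)). I'll go a bit deeper and release.

```bash
python3 -m jog '[[[0,0,-8,0,0,0,0.1],[0,0,0,0,0,0,0.1],[0,0,0,0,0,0,0.40],[0,0,0,0,0,0,0.40],[0,0,0,0,0,0,0.40],[0,0,0,0,0,0,0.40]]]'; python3 -m jog '[[[0,0,20,0,0,0,0.40],[0,0,40,0,0,0,0.40],[0,-30,55,0,0,6,0.40],[-10,-62,40,0,0,9,0.40],[0,-62,0,0,0,9,0.40],[0,-62,0,0,0,9,0.40],[0,-62,0,0,0,9,0.40],[10,-62,0,0,0,9,0.40],[10,-62,0,0,0,9,0.40]]]';  python3 - <<'E'
from h import *
st(); a=crop("scene",310,270,510,420,"c5",s=4); fix(62)
for n in("scene","top"):
    cams.grab_frame(n); print(cams.spot_point(n,"cell0_center"))
E
```

```text
time_s: 8.1
tcp_pos: [0.5108, 0.291, 0.1321]
ee_rot: [-3.141, -0.004, 0.004]
ft_force: [-0.4, 0.2, 0.1]
grip_width: 0.399
time_s: 9.22
tcp_pos: [0.5208, -0.0946, 0.2868]
ee_rot: [3.132, -0.008, 1.066]
ft_force: [1.0, 0.7, 0.6]
grip_width: 0.401
t 9.22 tcp [ 0.5208 -0.0946  0.2868] rpy [179.5  -0.4  61.1] F [1.  0.7 0.6] g 0.401
turn needed deg [0.  0.7 0.6]
[{'at': [0.6053, -0.3326, 0.009], 'conf': 0.73}]
[{'at': [0.6053, -0.3334, 0.0076], 'conf': 0.71}, {'at': [0.5587, -0.0429, 0.0245], 'conf': 0.44}]
```

View pics/c5.png

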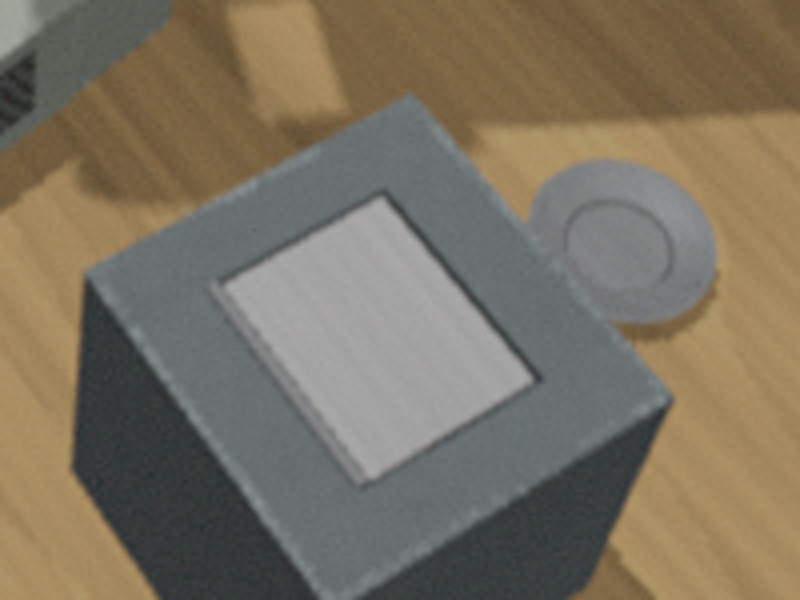

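Flap is shut and empty, so the first cell went through. Now the second.

```bash
python3 -m jog '[[[10,-60,0,0,0.7,0.6,0.42],[20,-60,-20,0,0,0,0.42],[25,-60,-50,0,0,0,0.42],[25,-50,-50,0,0,0,0.42],[4,-5,-40,0,0,0,0.42],[0,0,0,0,0,0,0.42]]]'; python3 - <<'E'
from h import *
st(); a=cams.grab_frame("top")[140:300,400:560,::-1]; b=cams.grab_frame("scene")[130:230,150:310,::-1]
fix(61)
z=lambda i,s:cv2.resize(i,None,fx=s,fy=s,interpolation=cv2.INTER_CUBIC)
cv2.imwrite("pics/c6.png",np.vstack([z(b,4)]))
print(cams.spot_point("scene","cell0_center"))
E
```

```text
time_s: 10.22
tcp_pos: [0.5983, -0.3008, 0.1446]
ee_rot: [3.139, -0.003, 1.079]
ft_force: [-0.0, 0.1, 0.7]
grip_width: 0.421
t 10.22 tcp [ 0.5983 -0.3008  0.1446] rpy [179.8  -0.2  61.8] F [-0.   0.1  0.7] g 0.421
turn needed deg [ 0.2  0.6 -0.9]
[{'at': [0.6051, -0.3343, 0.0082], 'conf': 0.8}]
```

View pics/c6.png

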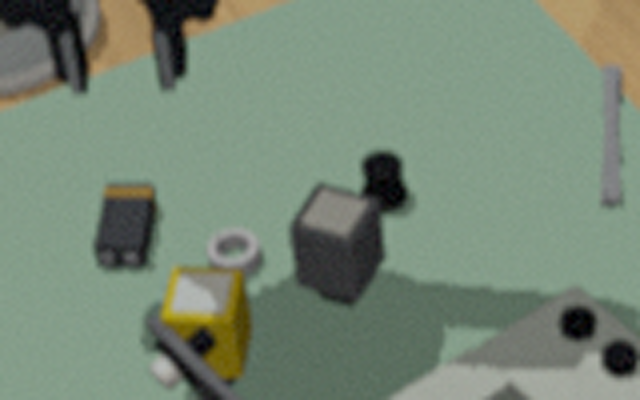

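```bash
python3 - <<'E'
from h import *
print(p2w("scene",[(150+128/4,130+222/4)],.015),p2w("scene",[(150+100/4,130+255/4),(150+108/4,130+195/4)],.017))
E
python3 -m jog '[[[7,-30,-20,0,0.5,-0.8,0.42],[0,0,-20,0,0,0,0.42],[0,0,-20,0,0,0,0.42],[0,0,-15,0,0,0,0.42],[0,0,-10,0,0,0,0.42],[0,0,0,0,0,0,0.42]]]';python3 -c "from h import *;fix(61)"
```

```text
[[ 0.60653211 -0.32465098  0.015     ]] [[ 0.62961441 -0.30811636  0.017     ]
 [ 0.60762466 -0.34691554  0.017     ]]
time_s: 11.12
tcp_pos: [0.611, -0.3305, 0.0771]
ee_rot: [3.116, 0.006, 1.07]
ft_force: [-0.3, -0.8, 1.0]
grip_width: 0.418
turn needed deg [ 1.   1.1 -0.3]
```

```bash
python3 -m jog '[[[-5,1,-15,1,1.1,0,0.42],[0,0,-15,0,0,0,0.42],[0,0,-12,0,0,0,0.42],[0,0,0,0,0,0,0.42]]]';python3 -c "from h import *;fix(61)"
```

```text
time_s: 11.62
tcp_pos: [0.6057, -0.3295, 0.0327]
ee_rot: [-3.141, 0.0, 1.07]
ft_force: [-0.5, -0.3, -0.4]
grip_width: 0.419
turn needed deg [-0.  -0.  -0.3]
```

```bash
python3 -m jog '[[[0,0,-6,0,0,0,0.42],[0,0,-4,0,0,0,0.42],[0,0,0,0,0,0,0.2],[0,0,0,0,0,0,0.1],[0,0,0,0,0,0,0.1],[0,0,0,0,0,0,0.1]]]'; python3 -m jog '[[[0,0,40,0,0,0,0.1],[-20,0,50,0,0,-5,0.1],[-30,10,60,0,0,-6,0.1],[-30,30,60,0,0,-6,0.1],[-30,60,40,0,0,-6,0.1],[-20,60,20,0,0,-6,0.1],[0,60,0,0,0,-8,0.1],[0,60,0,0,0,-8,0.1],[0,60,0,0,0,-8,0.1],[0,60,0,0,0,-8,0.1]]]'; python3 -c "from h import *;fix(0)"
```

```text
time_s: 12.38
tcp_pos: [0.6063, -0.3298, 0.0233]
ee_rot: [3.14, 0.0, 1.07]
ft_force: [-0.1, -0.8, -1.5]
grip_width: 0.294
time_s: 13.62
tcp_pos: [0.4849, 0.0559, 0.2762]
ee_rot: [3.138, -0.009, -0.037]
ft_force: [0.5, -0.4, -0.0]
grip_width: 0.29
turn needed deg [0.2 0.5 2.1]
```

```bash
python3 -m jog '[[[6,60,0,0,0.5,2,0.1],[6,60,0,0,0,0,0.1],[6,60,0,0,0,0,0.1],[5,50,-20,0,0,0,0.1],[3,5,-30,0,0,0,0.1],[0,0,0,0,0,0,0.1]]]'; python3 -c "from h import *;fix(0)"
```

```text
time_s: 14.38
tcp_pos: [0.5089, 0.303, 0.2263]
ee_rot: [3.139, -0.003, 0.003]
ft_force: [-0.7, -0.5, 0.2]
grip_width: 0.294
turn needed deg [ 0.2  0.2 -0.2]
```

```bash
python3 -m jog '[[[2,-12,-15,0,0,0,0.1],[0,0,-15,0,0,0,0.1],[0,0,-15,0,0,0,0.1],[0,0,-12,0,0,0,0.1],[0,0,-12,0,0,0,0.1],[0,0,-12,0,0,0,0.1],[0,0,-10,0,0,0,0.1],[0,0,0,0,0,0,0.1]]]'
```

```text
time_s: 15.38
tcp_pos: [0.5118, 0.2904, 0.1349]
ee_rot: [3.141, -0.009, 0.002]
ft_force: [-1.8, 0.2, -0.3]
grip_width: 0.289
```

```bash
python3 -m jog '[[[0,0,-3,0,0,0,0.1],[0,0,0,0,0,0,0.40],[0,0,0,0,0,0,0.40],[0,0,0,0,0,0,0.40],[0,0,0,0,0,0,0.40]]]'; python3 -m jog '[[[0,0,20,0,0,0,0.40],[0,0,40,0,0,0,0.40],[-10,-30,55,0,0,10,0.6],[-10,-62,40,0,0,10,0.6],[0,-62,0,0,0,10,0.6],[0,-62,0,0,0,10,0.6],[0,-62,0,0,0,10,0.6],[0,-62,0,0,0,10,0.6],[0,-62,0,0,0,10,0.6],[0,0,0,0,0,10,0.6]]]';  python3 - <<'E'
from h import *
st(); a=cams.grab_frame("scene"); print(cams.spot_point("scene","cell0_center"),cams.spot_point("scene","pack0_center"),cams.find_in("scene","flap"))
cv2.imwrite("pics/s7.png",a[:,:,::-1]); fix(127)
E
```

```text
time_s: 16.0
tcp_pos: [0.5122, 0.2906, 0.1328]
ee_rot: [-3.142, -0.011, 0.002]
ft_force: [-0.1, 0.6, 0.5]
grip_width: 0.4
time_s: 17.25
tcp_pos: [0.4945, -0.0757, 0.2862]
ee_rot: [3.132, -0.013, 1.345]
ft_force: [-0.7, 0.6, -0.4]
grip_width: 0.6
t 17.25 tcp [ 0.4945 -0.0757  0.2862] rpy [179.4  -0.7  77.1] F [-0.7  0.6 -0.4] g 0.6
[] [{'at': [0.5284, -0.2367, 0.0299], 'conf': 0.82}, {'at': [0.609, -0.2201, 0.0331], 'conf': 0.57}, {'at': [0.5235, 0.2919, -0.0041], 'conf': 0.38}] [{'at': [0.523, 0.2947, 0.1599], 'conf': 0.98}]
turn needed deg [-0.9  0.4 50.2]
```

View pics/s7.png

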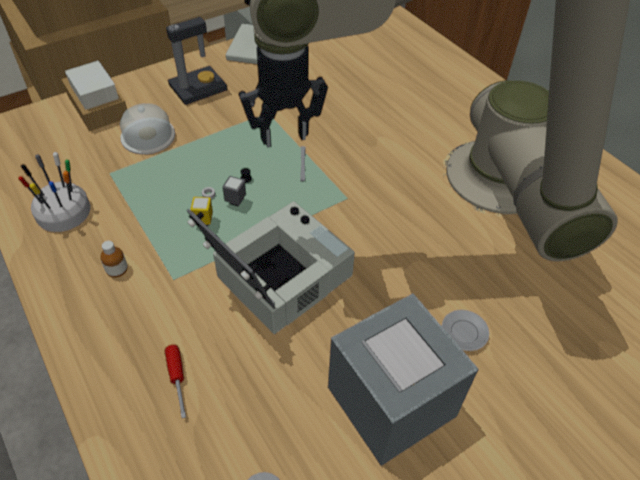

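Both cells are gone from the bench and the flap is shut. Now the grey pack at px (234,190).

```bash
python3 -m jog '[[[10,-50,0,-0.9,0.4,10,0.6],[10,-50,-30,0,0,10,0.6],[6,-50,-50,0,0,10,0.6],[4,-10,-50,0,0,10,0.6],[0,0,-20,0,0,10,0.6],[0,0,0,0,0,0,0.6]]]';  python3 - <<'E'
from h import *
st(); a=crop("scene",170,110,330,230,"c8",s=4); fix(127); print(cams.spot_point("scene","pack0_center")[:2])
E
```

```text
time_s: 18.2
tcp_pos: [0.5261, -0.2261, 0.139]
ee_rot: [3.13, 0.005, 2.228]
ft_force: [0.3, 0.3, -0.3]
grip_width: 0.6
t 18.2 tcp [ 0.5261 -0.2261  0.139 ] rpy [179.3   0.3 127.7] F [ 0.3  0.3 -0.3] g 0.6
turn needed deg [-0.1  0.8 -0.6]
[{'at': [0.6046, -0.221, 0.0308], 'conf': 0.82}]
```

View pics/c8.png

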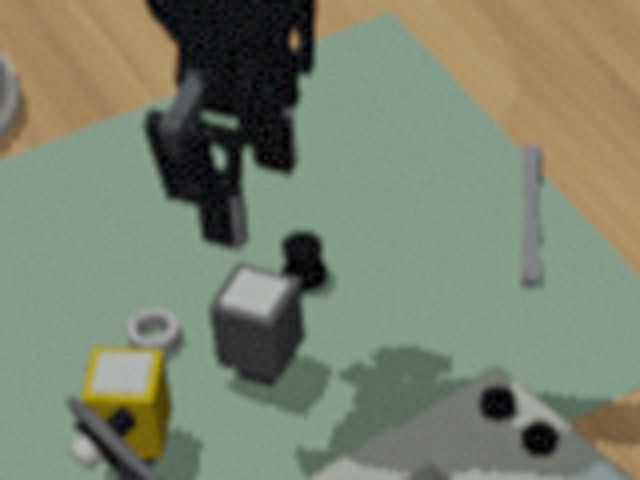

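```bash
python3 - <<'E'
from h import *
P=p2w("scene",[(170+x/4,110+y/4) for x,y in [(243,262),(301,285),(272,324),(212,301)]],.058);print(P.mean(0))
for i in range(4): d=P[i]-P[i-1]; print(np.linalg.norm(d).round(3),np.degrees(np.arctan2(d[1],d[0]))%90)
E
python3 -m jog '[[[0,-10,-20,0,0.8,-0.6,0.6],[0,0,-20,0,0,0,0.6],[0,0,-15,0,0,0,0.6],[0,0,-8,0,0,0,0.6],[0,0,0,0,0,0,0.6]]]';python3 -c "from h import *;fix(127)"
```

```text
[ 0.5266437  -0.23200908  0.058     ]
0.031 32.53730204414518
0.035 29.474675480420203
0.031 33.24083747482294
0.035 30.670625037889863
time_s: 18.92
tcp_pos: [0.5282, -0.2377, 0.0768]
ee_rot: [3.14, 0.005, 2.208]
ft_force: [0.4, -0.3, 0.6]
grip_width: 0.602
turn needed deg [0.2 0.3 0.5]
```

```bash
python3 -m jog '[[[-2,2,-10,0.2,0.3,-2,0.6],[0,0,-10,0,0,0,0.6],[0,0,-7,0,0,0,0.6],[0,0,0,0,0,0,0.35],[0,0,0,0,0,0,0.35],[0,0,0,0,0,0,0.35],[0,0,0,0,0,0,0.35],[0,0,0,0,0,0,0.35]]]' 40;python3 -c "from h import *;fix(99.5)"
```

```text
time_s: 19.92
tcp_pos: [0.5265, -0.2359, 0.0492]
ee_rot: [-3.141, 0.001, 2.17]
ft_force: [1.0, -0.3, -1.2]
grip_width: 0.421
turn needed deg [  0.1   0.  -24.8]
```

```bash
python3 -m jog '[[[0,0,40,0,0,0,0.35],[0,10,50,0,0,-5,0.35],[5,40,20,0,0,-5,0.35],[8,50,0,0,0,-5,0.35],[8,50,0,0,0,-5,0.35],[8,40,0,0,0,-5,0.35],[4,8,0,0,0,0,0.35],[0,0,0,0,0,0,0.35]]]';python3 -c "from h import *;fix(99.5)"
```

```text
time_s: 20.92
tcp_pos: [0.5594, -0.0328, 0.1634]
ee_rot: [3.138, 0.001, 1.718]
ft_force: [0.1, -0.1, -1.3]
grip_width: 0.415
turn needed deg [0.  0.2 1. ]
```

```bash
python3 -m jog '[[[1,-7,-20,0,0.2,1,0.35],[0,0,-20,0,0,0,0.35],[0,0,-15,0,0,0,0.35],[0,0,-10,0,0,0,0.35],[0,0,0,0,0,0,0.35]]]';python3 - <<'E'
from h import *
st();fix(99.5); crop("scene",200,190,370,330,"c9",s=4)
E
```

```text
time_s: 21.55
tcp_pos: [0.5602, -0.0461, 0.0967]
ee_rot: [3.141, 0.002, 1.733]
ft_force: [-0.3, 0.8, -0.1]
grip_width: 0.417
t 21.55 tcp [ 0.5602 -0.0461  0.0967] rpy [1.80e+02 1.00e-01 9.93e+01] F [-0.3  0.8 -0.1] g 0.417
turn needed deg [0.1 0.  0.2]
```

View pics/c9.png

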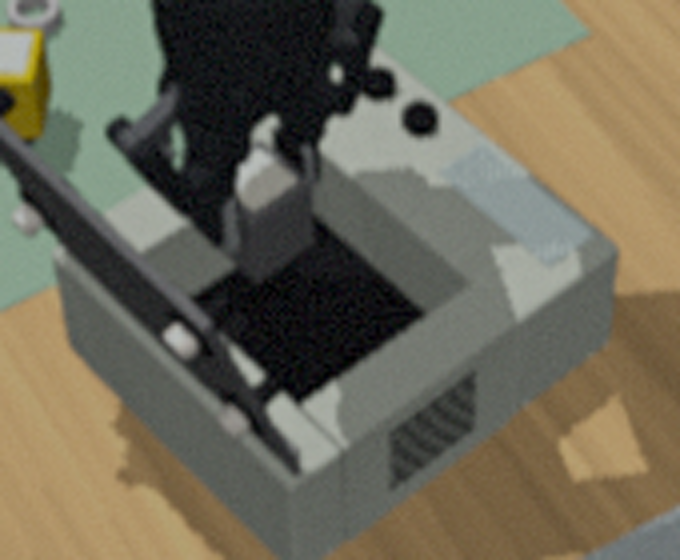

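```bash
python3 -m jog '[[[0,5,-6,0,0,0,0.35],[0,0,-6,0,0,0,0.35],[0,0,-5,0,0,0,0.35],[0,0,0,0,0,0,0.35]]]';python3 -c "from h import *;fix(99.5)"
```

```text
time_s: 22.1
tcp_pos: [0.5609, -0.0409, 0.0802]
ee_rot: [3.138, 0.004, 1.734]
ft_force: [0.3, -0.2, -1.2]
grip_width: 0.42
turn needed deg [0.2 0.2 0.2]
```

```bash
python3 -m jog '[[[-0.5,0,-5,0,0,0,0.35],[0,0,-4,0,0,0,0.35],[0,0,-4,0,0,0,0.35],[0,0,0,0,0,0,0.35]]]';python3 -c "from h import *;fix(99.5)"
```

```text
time_s: 22.6
tcp_pos: [0.5605, -0.0409, 0.0663]
ee_rot: [3.138, 0.004, 1.734]
ft_force: [-0.2, -0.1, -1.4]
grip_width: 0.409
turn needed deg [0.2 0.2 0.1]
```

```bash
python3 -m jog '[[[0,0,-4,0,0,0,0.35],[0,0,-4,0,0,0,0.35],[0,0,-3,0,0,0,0.35],[0,0,-2,0,0,0,0.35]]]';python3 -c "from h import *;fix(99.5)"
```

```text
time_s: 23.1
tcp_pos: [0.5611, -0.0413, 0.0565]
ee_rot: [3.136, 0.006, 1.735]
ft_force: [-9.6, 1.5, 26.6]
grip_width: 0.413
turn needed deg [0.3 0.4 0.1]
```

Bottomed out at the expected height (57 mm) with 27 N. Releasing and lifting.

```bash
python3 -m jog '[[[0,0,1,0,0,0,0.52],[0,0,0,0,0,0,0.54],[0,0,0,0,0,0,0.54],[0,0,20,0,0,0,0.54],[0,0,30,0,0,0,0.54],[-20,0,50,0,0,0,0.5],[-50,0,50,0,0,0,0.3],[-50,0,10,0,0,0,0],[-30,0,0,0,0,0,0]]]';python3 - <<'E'
from h import *
st();fix(99.5); crop("scene",180,180,370,330,"c10",s=4)
cams.grab_frame("top");print(cams.spot_point("scene","pack0_center"),cams.spot_point("top","pack0_center"),cams.spot_point("scene","cover_hinge"),cams.find_in("scene","cover"))
E
```

```text
time_s: 24.22
tcp_pos: [0.4138, -0.0414, 0.2142]
ee_rot: [3.136, 0.006, 1.735]
ft_force: [0.4, -0.5, -0.7]
grip_width: -0.006
t 24.23 tcp [ 0.4138 -0.0414  0.2142] rpy [179.7   0.4  99.4] F [ 0.4 -0.5 -0.7] g -0.006
turn needed deg [0.3 0.3 0.1]
[{'at': [0.6095, -0.2197, 0.0331], 'conf': 0.7}, {'at': [0.5628, -0.0427, 0.0356], 'conf': 0.66}] [{'at': [0.6099, -0.2237, 0.0242], 'conf': 0.93}] [{'at': [0.6198, -0.0059, 0.0788], 'conf': 0.63}] [{'at': [0.6561, 0.0184, 0.1748], 'conf': 0.81}]
```

View pics/c10.png

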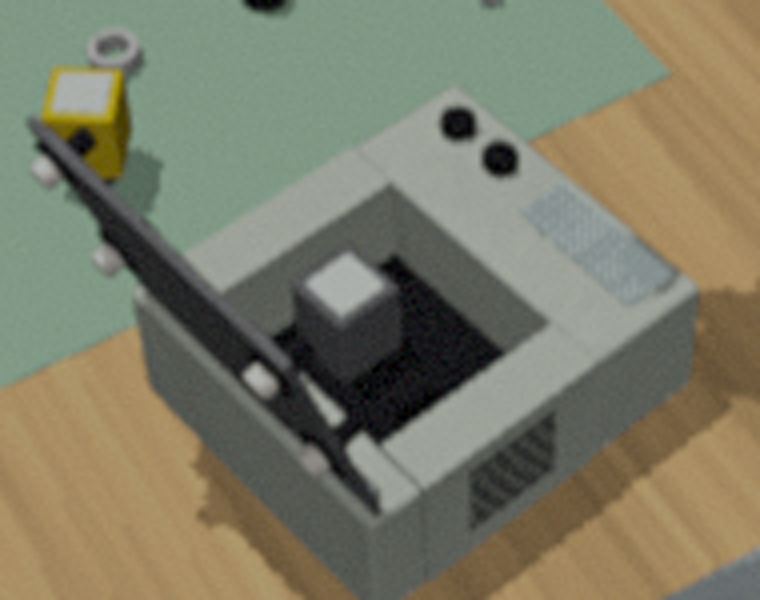

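The pack is seated in the right socket: its top is below the rim and its centre at z≈0.036, as expected. Next I'll estimate the cover angle and plan the swing.

```bash
python3 - <<'E'
from h import *
h=np.array([.624,-.002,.0765]);a=np.radians(9.5);u=np.array([np.cos(a),np.sin(a),0]);v=np.array([-np.sin(a),np.cos(a),0])
obsT=np.array([(275+13/3.3,100+70/3.3),(275+337/3.3,100+20/3.3)])
obsS=np.array([(180+33/4,180+122/4)])  # -y free corner in scene
for th in np.arange(1.55,1.9,.05):
    e=h+.142*(-np.cos(th)*u)+np.array([0,0,.142*np.sin(th)])
    print(th.round(2),e.round(3),(w2p("top",[e+.083*v,e-.083*v])-obsT).round(1).tolist(),(w2p("scene",[e-.083*v])-obsS).round(1).tolist())
print("path theta: tcp for corner at r=.112, half .0145")
for th in np.arange(1.7,-.01,-.17):
    s=-.112*np.cos(th)+.005*np.sin(th)+.0145; z=.0765+.112*np.sin(th)+.005*np.cos(th)+.017
    print(th.round(2),(h+s*u)[:2].round(4),z.round(4))
E
```

```text
1.55 [ 0.621 -0.002  0.218] [[2.8, 24.7], [4.8, 24.4]] [[20.8, -18.0]]
1.6 [ 0.628 -0.001  0.218] [[2.2, 20.5], [4.1, 20.3]] [[17.2, -15.9]]
1.65 [ 0.635 -0.     0.218] [[1.6, 16.4], [3.4, 16.2]] [[13.6, -13.7]]
1.7 [0.642 0.001 0.217] [[1.0, 12.4], [2.7, 12.2]] [[10.1, -11.3]]
1.75 [0.649 0.002 0.216] [[0.5, 8.5], [2.0, 8.4]] [[6.5, -8.7]]
1.8 [0.656 0.003 0.215] [[0.0, 4.8], [1.2, 4.6]] [[3.1, -6.0]]
1.85 [0.663 0.004 0.213] [[-0.5, 1.1], [0.5, 1.0]] [[-0.3, -3.2]]
path theta: tcp for corner at r=.112, half .0145
1.7 [0.6574 0.0036] 0.2039
1.53 [6.387e-01 5.000e-04] 0.2056
1.36 [ 0.62   -0.0027] 0.2041
1.19 [ 0.6018 -0.0057] 0.1993
1.02 [ 0.5847 -0.0086] 0.1916
0.85 [ 0.5691 -0.0112] 0.1809
0.68 [ 0.5555 -0.0135] 0.1678
0.51 [ 0.5443 -0.0153] 0.1525
0.34 [ 0.5358 -0.0168] 0.1356
0.17 [ 0.5303 -0.0177] 0.1174
0.0 [ 0.5278 -0.0181] 0.0985
```

```bash
python3 -m jog '[[[10,5,30,0.3,0.3,0,0],[40,10,25,0,0,0,0],[50,10,0,0,0,0,0],[50,10,0,0,0,0,0],[50,10,0,0,0,0,0],[50,5,0,0,0,0,0],[40,0,0,0,0,0,0],[15,0,0,0,0,0,0],[0,0,0,0,0,0,0]]]';python3 -c "from h import *;fix(99.5)"
```

```text
time_s: 25.65
tcp_pos: [0.7374, 0.0125, 0.2602]
ee_rot: [-3.134, -0.004, 1.738]
ft_force: [-0.2, 0.7, 0.6]
grip_width: 0.0
turn needed deg [-0.1 -0.5 -0.1]
```

```bash
python3 -m jog '[[[-20,-4,-15,0,-0.5,0,0],[0,0,-20,0,0,0,0],[0,0,-20,0,0,0,0],[-15,-3,0,0,0,0,0],[-10,-2,0,0,0,0,0],[0,0,0,0,0,0,0]]]';python3 -c "from h import *;fix(99.5)"
```

```text
time_s: 26.4
tcp_pos: [0.6888, 0.0044, 0.2011]
ee_rot: [-3.14, -0.003, 1.739]
ft_force: [-0.1, 0.2, 0.6]
grip_width: 0.0
turn needed deg [-0.2 -0.1 -0.1]
```

```bash
python3 -m jog '[[[-16,-1,2,0,0,0,0],[-16,-1,2,0,0,0,0],[-18,-3,0,0,0,0,0],[-18,-3,-2,0,0,0,0],[-18,-3,-5,0,0,0,0],[-17,-3,-8,0,0,0,0]]]';python3 -c "from h import *;fix(99.5)"
```

```text
time_s: 27.15
tcp_pos: [0.5862, -0.0093, 0.1918]
ee_rot: [3.134, -0.0, 1.74]
ft_force: [0.6, 0.3, 1.7]
grip_width: 0.001
turn needed deg [-0.1  0.4 -0.2]
```

```bash
python3 -m jog '[[[-16,-3,-10,0,0.4,0,0],[-14,-2,-13,0,0,0,0],[-11,-2,-15,0,0,0,0],[-8,-1,-17,0,0,0,0],[-5,-1,-18,0,0,0,0],[-2,0,-14,0,0,0,0]]]';python3 - <<'E'
from h import *
st();fix(99.5);crop("scene",180,180,370,330,"c11",s=4)
E
```

```text
time_s: 27.9
tcp_pos: [0.53, -0.0183, 0.1048]
ee_rot: [3.134, 0.001, 1.74]
ft_force: [0.7, 0.2, 0.0]
grip_width: -0.001
t 27.9 tcp [ 0.53   -0.0183  0.1048] rpy [1.796e+02 1.000e-01 9.970e+01] F [0.7 0.2 0. ] g -0.001
turn needed deg [ 0.   0.5 -0.2]
```

View pics/c11.png

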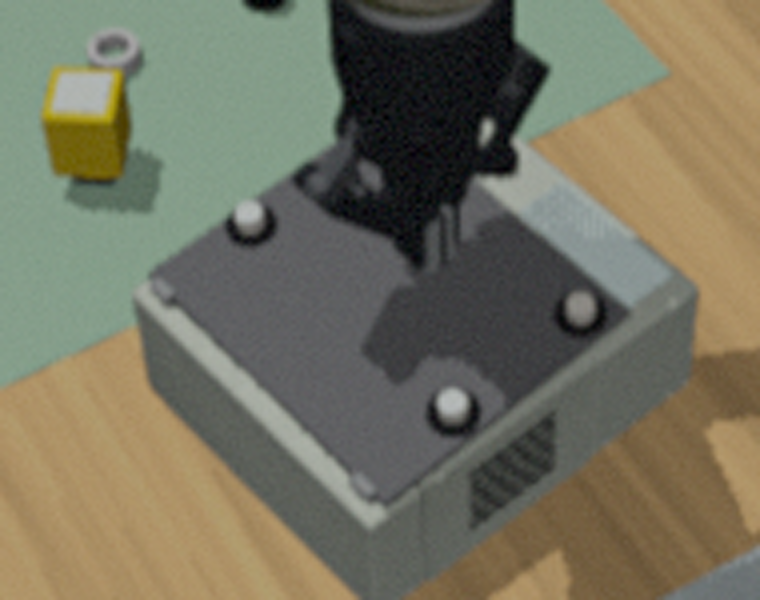

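The cover is nearly shut. Pressing it down gently.

```bash
python3 -m jog '[[[0,0,-4,0,0.5,0,0],[0,0,-3,0,0,0,0],[0,0,-2,0,0,0,0]]]';python3 -m jog '[[[0,0,-2,0,0,0,0],[0,0,0,0,0,0,0]]]'
```

```text
time_s: 28.32
tcp_pos: [0.5296, -0.018, 0.0982]
ee_rot: [-3.139, 0.0, 1.741]
ft_force: [-9.3, 1.6, 22.6]
grip_width: -0.0
time_s: 28.58
tcp_pos: [0.53, -0.018, 0.0993]
ee_rot: [-3.141, 0.002, 1.741]
ft_force: [-0.2, -1.1, -0.6]
grip_width: 0.001
```

```bash
python3 -m jog '[[[0,0,40,0,0,0,0],[-60,0,50,0,0,0,0],[-60,0,50,0,0,0,0],[-40,0,0,0,0,0,0]]]'; python3 - <<'E'
from h import *
h=np.array([.624,-.002]);a=np.radians(9.5);u=np.array([np.cos(a),np.sin(a)]);v=np.array([-np.sin(a),np.cos(a)])
M=[(-.124,.07),(-.124,-.07),(-.05,.07),(-.05,-.07)]
pred=np.array([[*(h+s*u+t*v),.092] for s,t in M]);print(pred.round(4))
out=[]
for n in("top","scene"):
    im=cams.grab_frame(n);px=w2p(n,pred);hs=cv2.cvtColor(im,cv2.COLOR_RGB2GRAY).astype(float)
    for i,(x,y) in enumerate(px):
        xi,yi=int(round(x)),int(round(y));w=hs[yi-5:yi+6,xi-5:xi+6];m=np.clip(w-(w.min()+.6*(w.max()-w.min())),0,None)
        Y,X=np.mgrid[yi-5:yi+6,xi-5:xi+6];c=((X*m).sum()/m.sum(),(Y*m).sum()/m.sum())
        print(n,i,np.round(px[i],1),np.round(c,1),p2w(n,[c],.09)[0][:2].round(4))
cv2.imwrite("pics/c12.png",cv2.resize(cams.grab_frame("scene")[180:330,180:370,::-1],None,fx=4,fy=4,interpolation=2))
E
```

```text
time_s: 29.08
tcp_pos: [0.393, -0.0184, 0.2233]
ee_rot: [3.139, 0.004, 1.742]
ft_force: [0.1, 0.3, 0.0]
grip_width: -0.0
[[ 0.4901  0.0466  0.092 ]
 [ 0.5133 -0.0915  0.092 ]
 [ 0.5631  0.0588  0.092 ]
 [ 0.5862 -0.0793  0.092 ]]
top 0 [304.7 227.4] [304.  227.5] [0.4902 0.048 ]
top 1 [380.9 215.8] [380.4 215.4] [ 0.5143 -0.0907]
top 2 [298.9 187.9] [298.4 187.5] [0.5642 0.0598]
top 3 [374.4 176.3] [374. 176.] [ 0.5873 -0.0786]
scene 0 [325.5 257. ] [325.6 257.5] [0.4898 0.0464]
scene 1 [274.3 212.8] [273.4 212. ] [ 0.5129 -0.0958]
scene 2 [293.6 279.8] [293.1 280.8] [0.5642 0.0589]
scene 3 [242.8 232.8] [241.8 232.2] [ 0.5864 -0.0832]
```

View pics/c12.png

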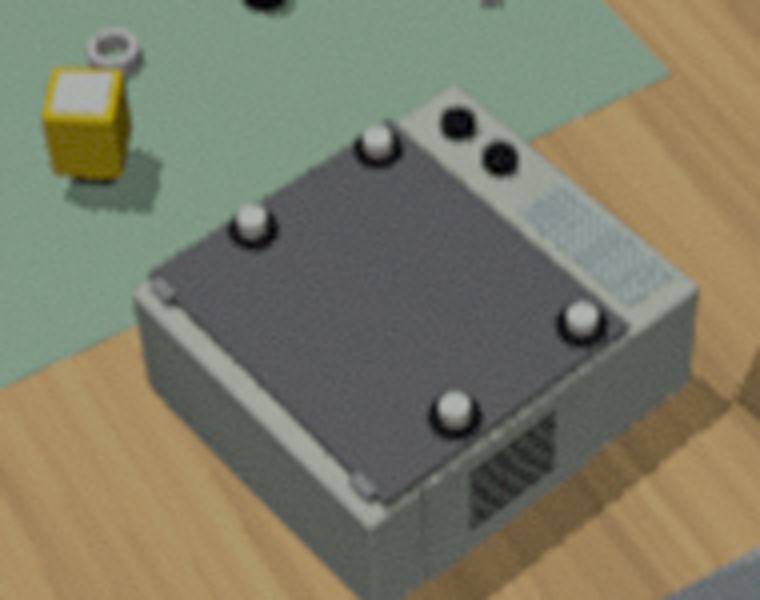

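The cover lies flat with all four pins proud, and the predictions match the pixels. Pressing pin 0.

```bash
python3 -m jog '[[[40,30,-20,0,0,0,0],[40,25,-25,0,0,0,0],[15,8,-25,0,0,0,0],[2,2,-20,0,0,0,0],[0,0,0,0,0,0,0]]]'; python3 -c "from h import *;fix(99.5)"
```

```text
time_s: 29.85
tcp_pos: [0.4983, 0.0491, 0.1284]
ee_rot: [3.138, 0.004, 1.741]
ft_force: [-1.1, 0.2, 0.2]
grip_width: -0.002
turn needed deg [ 0.2  0.3 -0.2]
```

```bash
python3 -m jog '[[[-8,-2,-8,0.2,0.3,0,0],[0,0,-7,0,0,0,0],[0,0,-5,0,0,0,0],[0,0,-5,0,0,0,0],[0,0,-4,0,0,0,0]]]'; python3 -m jog '[[[0,0,-2,0,0,0,0]]]'
```

```text
time_s: 30.48
tcp_pos: [0.4911, 0.0465, 0.1011]
ee_rot: [3.138, 0.001, 1.74]
ft_force: [-9.0, 2.4, 36.0]
grip_width: 0.001
time_s: 30.6
tcp_pos: [0.4911, 0.0465, 0.1012]
ee_rot: [3.136, 0.001, 1.74]
ft_force: [-11.1, 1.3, 32.0]
grip_width: 0.003
```

```bash
python3 -m jog '[[[0,0,15,0,0,0,0],[15,3,15,0,0,0,0],[40,6,0,0,0,0,0],[17,3,0,0,0,0,0],[0,0,0,0,0,0,0]]]'; python3 -c "from h import *;fix(99.5)"
```

```text
time_s: 31.22
tcp_pos: [0.5651, 0.0585, 0.1335]
ee_rot: [3.133, 0.003, 1.739]
ft_force: [-0.1, -0.1, -0.0]
grip_width: -0.002
turn needed deg [ 0.1  0.5 -0.1]
```

```bash
python3 -m jog '[[[-1.5,0.5,-10,0,0.5,0,0],[0,0,-8,0,0,0,0],[0,0,-6,0,0,0,0],[0,0,-5,0,0,0,0],[0,0,-4,0,0,0,0]]]'; python3 -m jog '[[[0,0,-2,0,0,0,0]]]'; python3 -m jog '[[[0,0,15,0,0,0,0],[3,-30,20,0,0,0,0],[8,-50,0,0,0,0,0],[8,-50,0,0,0,0,0],[3,-9,0,0,0,0,0],[0,0,0,0,0,0,0]]]'; python3 -c "from h import *;fix(99.5)"
```

```text
time_s: 31.85
tcp_pos: [0.5621, 0.0589, 0.1012]
ee_rot: [3.14, 0.001, 1.739]
ft_force: [-12.5, 0.7, 41.2]
grip_width: 0.002
time_s: 31.98
tcp_pos: [0.562, 0.0589, 0.1015]
ee_rot: [3.138, 0.002, 1.739]
ft_force: [-8.6, 0.1, 23.4]
grip_width: 0.002
time_s: 32.72
tcp_pos: [0.5828, -0.0832, 0.1371]
ee_rot: [3.138, 0.002, 1.741]
ft_force: [0.3, 1.3, -0.5]
grip_width: 0.0
turn needed deg [ 0.1  0.2 -0.2]
```

```bash
python3 -m jog '[[[3.5,2.5,-12,0,0,0,0],[0,0,-9,0,0,0,0],[0,0,-6,0,0,0,0],[0,0,-4,0,0,0,0],[0,0,-3,0,0,0,0]]]'; python3 -m jog '[[[0,0,-2,0,0,0,0]]]'
```

```text
time_s: 33.35
tcp_pos: [0.5861, -0.0775, 0.1017]
ee_rot: [3.138, 0.004, 1.745]
ft_force: [-4.1, -0.5, 21.1]
grip_width: -0.004
time_s: 33.48
tcp_pos: [0.5862, -0.0775, 0.1016]
ee_rot: [3.137, 0.005, 1.746]
ft_force: [-8.7, 0.3, 26.1]
grip_width: -0.002
```

Pin 3 bottomed. Now pin 1: dx −73, dy −14.

```bash
python3 -m jog '[[[0,0,15,0,0,0,0],[-15,-4,15,0,0,0,0],[-40,-7,0,0,0,0,0],[-17,-3,0,0,0,0,0],[0,0,0,0,0,0,0]]]'; python3 -c "from h import *;fix(99.5)"
```

```text
time_s: 34.1
tcp_pos: [0.5129, -0.0905, 0.1337]
ee_rot: [3.135, 0.006, 1.748]
ft_force: [0.9, -0.4, -0.3]
grip_width: 0.002
turn needed deg [ 0.3  0.4 -0.6]
```

```bash
python3 -m jog '[[[0.5,-1,-10,0.3,0.4,0,0],[0,0,-8,0,0,0,0],[0,0,-6,0,0,0,0],[0,0,-4,0,0,0,0],[0,0,-3,0,0,0,0]]]'; python3 -m jog '[[[0,0,-2,0,0,0,0]]]'; python3 -m jog '[[[0,0,15,0,0,0,0],[0,0,40,0,0,0,0],[-60,20,50,0,0,0,0],[-60,20,30,0,0,0,0],[-20,0,0,0,0,0,0],[0,0,0,0,0,0,0]]]'; python3 - <<'E'
from h import *
st();a=cams.grab_frame("scene");cv2.imwrite("pics/s13.png",cv2.resize(a[180:330,180:370,::-1],None,fx=4,fy=4,interpolation=2))
for q in("cell0_center","pack0_center"): print(q,cams.spot_point("scene",q))
print(cams.find_in("scene","flap"))
E
```

```text
time_s: 34.72
tcp_pos: [0.5154, -0.0914, 0.1012]
ee_rot: [3.141, 0.0, 1.749]
ft_force: [-9.4, 2.2, 30.3]
grip_width: 0.004
time_s: 34.85
tcp_pos: [0.5155, -0.0915, 0.1011]
ee_rot: [3.14, 0.001, 1.75]
ft_force: [-11.1, 3.0, 35.1]
grip_width: -0.002
time_s: 35.6
tcp_pos: [0.3925, -0.0567, 0.2243]
ee_rot: [3.139, 0.002, 1.75]
ft_force: [0.0, 0.7, -0.5]
grip_width: 0.004
t 35.6 tcp [ 0.3925 -0.0567  0.2243] rpy [1.799e+02 1.000e-01 1.003e+02] F [ 0.   0.7 -0.5] g 0.004
cell0_center [{'at': [0.4772, -0.2848, 0.0002], 'conf': 0.74}]
pack0_center [{'at': [0.6062, -0.2229, 0.0268], 'conf': 0.91}]
[{'at': [0.5225, 0.2936, 0.1618], 'conf': 0.6}]
```

View pics/s13.png

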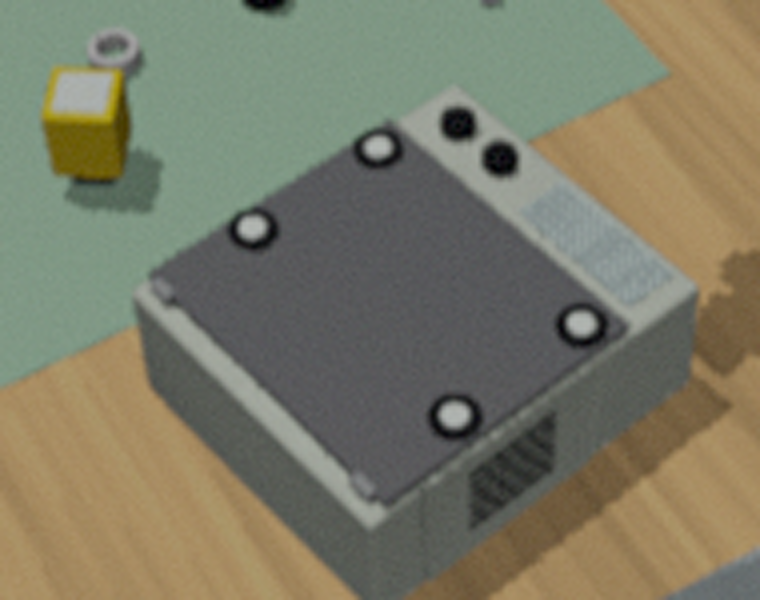

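All four pins are flush and the cover is shut. The "cell" hit at (0.477,−0.285) is the loupe's position. One last look at the whole bench before handing in.

```bash
python3 -c "
from h import *
cv2.imwrite('pics/t14.png',cams.grab_frame('top')[:,:,::-1])"
```

```text
(no output)
```

View pics/t14.png

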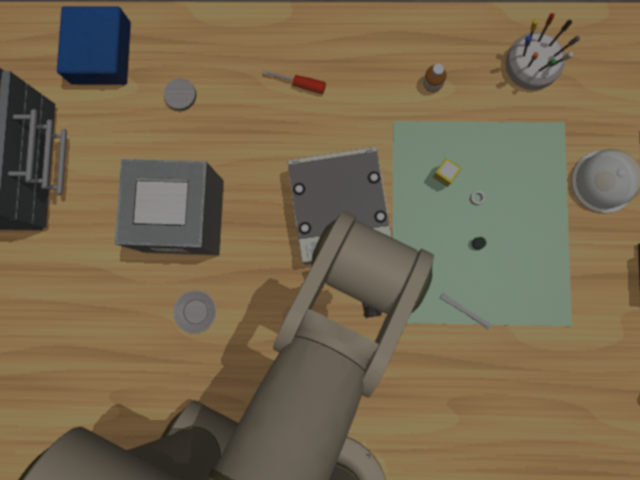

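The bench is clean: no cells are left, and the decoy (447,171), ring, loupe, dish and tweezers are where they started. The flap is shut, and the robot is touching nothing.

```bash
python3 -c "
from rig import ticket
print(ticket.sign_off())"
```

```text
the job is handed in; nothing more can be done
None
```

The battery change is finished and handed in at about 36 s of robot time. I pushed both dead cells through the flap and seated the one grey pack in the right-hand socket. I then shut the cover and pressed all four pins.

**Last checks:**
- **Pins and cover:** the last close-up shows the cover level and all four pins flush. Each pin stopped at the expected height, with the tool at about 0.101 m.
- **Pack:** it stopped at its seated height and showed below the rim before the cover went on.
- **Cells:** the final top view shows no cells on the bench and the flap shut. I couldn't see inside the box.
- **Other things on the bench:** the yellow look-alike, loupe, ring, dish and tweezers are where they were.

**Disagreements and one force reading:**
- **False detection:** the detector's last cell reading was at the loupe's position, so I took it as false.
- **Force:** pressing pin 2 briefly read 41 N at the wrist. That was through the closed fingertips, not the gripper's body, and well under the 120 N wrist limit.

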